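# Check-weigh the delivered packets on the counter scale

### The job

Fold both flaps of the carton well back to the outside, then take every packet out and lay them all side by side on the scale's pan while the beam is still arrested. Push the red arrest lever right over to release the beam and let the loaded pan sink to its stop, then bring the lever fully back to arrest the beam level again, without touching a packet while the lever is over. Finally put all the packets into the blue crate, side by side on its bottom, leaving the flaps open, the beam arrested and the other things on the table where they are.

Things in the scene. Friction and masses are not known exactly. Their poses are not given: they have to be found in the camera images.
- carton: Cardboard carton fixed to the table, left or right of the scale (crate on the other side): 160 (x) x 175 (y) x 70 mm high, walls and floor 5 mm. Origin: centre of its underside. Two flaps hinge on the rim at x = -80 and +80 mm, along y, each 55 mm long, 169 wide, 4 thick; they leave a gap in the middle. Inside, packets near x = +-34, y = +-35 mm, 40 mm sides along y.
- flap_front (a joint): Carton flap hinged at carton x = -80 mm, rad. Reads 0 when closed flat over the mouth, 1.57 upright, 3.14 folded right back level with the rim on the outside; limit 3.3. Starts ajar; its crease is stiff, so it stays where it is left.
- flap_back (a joint): Carton flap hinged at carton x = +80 mm, rad. Reads 0 when closed flat over the mouth, 1.57 upright, 3.14 folded right back level with the rim on the outside; limit 3.3. Starts ajar; its crease is stiff, so it stays where it is left.
- crate: Loose open blue plastic crate, 200 (x) x 205 (y) x 60 mm high, walls and floor 5 mm, 0.9 kg. Origin at the centre of its underside.
- scale: Green counter scale fixed to the table. Origin on the table, x from the pan towards the brass counterpoise. Base x -130..170, y -75..75, 50 mm high. Pan centre at x -60; beam pivot at x 45, height 85 (posts to 108 mm); counterpoise at x 145, radius 27, top at 115 mm. Arrest lever on its -y side: hinge axis along y at x 60, y -110, height 50 mm.
- pan_top (a point): Centre of the pan's top face (114 mm above the table while arrested; axes as the scale's). The aluminium pan is 156 mm (x) x 166 mm (y) with a rim 3 mm thick and 8 mm high. It stays level and sinks or rises with the beam by up to 10 mm.
- beam (a joint): Angle of the scale's beam, rad: 0 level, +0.1 pan down on its stop, -0.1 pan up on its stop. While the lever is at 0 it is held level; free, the empty pan rises and two or more packets make it sink.
- arrest_lever (a joint): Arrest lever with a red ball, rad: 0 leaning towards the scale's -x (34 degrees off upright): beam arrested; 1.2 leaning equally far towards +x: beam free. Stays where it is left, needs about 3 N at the ball.
- lever_knob (a point): Centre of the red ball (radius 12 mm) at the end of the arrest lever, 110 mm from its hinge, on a 10 mm rod; about 141 mm above the table at both ends of the swing and 160 mm at the middle.
- pack_red: Small red packet (rigid printed carton) with a paper-coloured band, 55 x 40 x 50 mm along its own x, y, z, about 120 g; origin at its centre. At the start it stands in the carton with z up. Between two and four packets are there in all; None at the start means this one is absent.
- pack_yellow: Small yellow packet (rigid printed carton) with a paper-coloured band, 55 x 40 x 50 mm along its own x, y, z, about 120 g; origin at its centre. At the start it stands in the carton with z up. Between two and four packets are there in all; None at the start means this one is absent.
- pack_green: Small green packet (rigid printed carton) with a paper-coloured band, 55 x 40 x 50 mm along its own x, y, z, about 120 g; origin at its centre. At the start it stands in the carton with z up. Between two and four packets are there in all; None at the start means this one is absent.
- pack_white: Small white packet (rigid printed carton) with a blue band, 55 x 40 x 50 mm along its own x, y, z, about 120 g; origin at its centre. At the start it stands in the carton with z up. Between two and four packets are there in all; None at the start means this one is absent.
- bowl: White bowl, radius 60, height 50 mm; a bystander to leave alone. Origin at the centre of its underside.
- tin: Food tin, radius 37, height 80 mm; a bystander to leave alone. Origin at the centre of its underside.
- preserve_jar: Amber jar with red cap, radius 33, height 85 mm; a bystander to leave alone. Origin at the centre of its underside.
- mug: Blue mug, radius 38, height 85 mm; a bystander to leave alone. Origin at the centre of its underside.
- tape_roll: Orange tape roll lying flat, radius 45, height 45 mm; a bystander to leave alone. Origin at the centre of its underside.
- spice_jar: Small spice jar, black cap, radius 24, height 70 mm; a bystander to leave alone. Origin at the centre of its underside.
Mind the look-alikes: they are no part of the job. Leave any pink look-alike of the carton alone.

How it is judged:
By the outcome, as a careful person would: the job done as asked, in the order asked, and still so for the second after the job is handed in, with the robot touching nothing.
Of pack_red, pack_yellow, pack_green, pack_white only 2 to 4 are there at a start; the rules pass over those that are not, and their reading is None.
At some moment in a run one of crate may be knocked a few centimetres aside while the robot is not near it.
Once in a run the grip may slacken for a moment while it holds something.
It also fails if it takes over 210 s, if anything falls off the work surface, if the arm or the gripper's body presses on something with over 40 N, if the wrist force passes 120 N, or if a joint passes its speed limit or range.

### The arm

A 6-joint arm with a two-finger parallel gripper is mounted at the origin on the work surface. World frame = base frame: x ahead of the robot, y to its left, z up, the work surface at z = 0. Lengths are in m, angles in rad, forces in N, time in s.
With the tool pointing down it reaches from about 0.3 to 0.825 m from the base axis. Payload 5.4 kg.
Tool frame: the origin (TCP) lies at the very end of the fingers, on their centre line; the grasp point (between the pads) lies 19 mm behind it; z points along the fingers, y is the line along which they close (so a half turn about z gives the same grasp; the last joint's range is limited). The gripper opens to 92 mm and grips with 3 to 60 N. Pads are 20 mm wide; open, the fingers measure 128 mm over their backs; the gripper's body (75 mm by 189 mm) begins 69 mm behind the grasp point.
Start: joints at [-1.549, 0.158, 1.597, -0, 1.386, -0.21], TCP at [0.132, -0.56, 0.215] pointing down, gripper open.
Joint ranges: [-2.91, 2.91], [-0.94, 2.29], [0.18, 2.7], [-1.29, 4.43], [0.17, 2.64], [-3, 3]. Speed limits (rad/s): [2.57, 2.57, 3.14, 3.14, 3.14, 3.14].

### API

Orientations are given as a rotation vector (axis times angle).
In Python, from workcell import bot gives the robot as it stands. Calls block until the motion is done:
- bot.goto(position, orientation): joint-space move of the TCP to a pose.
- bot.line_to(position, rot=None, max_speed=0.15): straight line of the TCP; rot=None keeps the orientation; max_speed is the mean speed in m/s.
- bot.set_joints(angles): joint-space move.
- bot.set_gripper(opening, newtons=None): opening from 0.0 (shut) to 1.0 (fully open); newtons is the grip in N (None keeps the last); returns when the fingers have stopped.
- bot.hold(seconds).
- bot.inverse_kinematics(position, orientation): joint angles nearest the present ones, or None.
- bot.read_camera(name): name is "side" or "top"; returns a dict with "pixels" (480x640x3 uint8, blue, green, red), "fx", "fy", "cx", "cy" (pixels), "R" (3x3) and "t" (3): a world point X has camera coordinates R X + t. Camera axes: x right, y down, z forward; pixel columns grow to the right and rows downward; lengths in m; the calibration is good to about 2 mm. A picture is of the moment at which its call begins. There is no depth.
A pose or a line that the arm cannot do raises bot.MotionError and nothing moves.
- bot.job_done(): hands the job in; it is judged then, once.
Readings, each from a call of its own:
- bot.current_clock(): time.
- bot.current_joints(): joint angles.
- bot.current_joint_vel(): joint speeds.
- bot.current_effort(): joint torques, N m.
- bot.current_ee_pos(): TCP position.
- bot.current_tool_rot(): TCP orientation.
- bot.current_contact_force(): force on the tool from outside, world axes, zero at the start.
- bot.current_ft_torque(): the same for the moment, N m.
- bot.current_opening(): opening from 0.0 (shut) to 1.0 (fully open).
- bot.current_grip_force(): force on a finger pad.
Only numpy, scipy, OpenCV 4.12 (cv2) and the standard library are available. Lean on these libraries where they do the work, as an engineer would, in place of code of your own. Each camera call takes 0.05 s, during which the arm holds its last target. There are 200 camera calls.

## Working session

There is one attempt and no reset: what is moved stays moved. The work goes in short steps, each a Python script; the robot and the scene stay as the last script left them, time stands still between calls to the robot, and variables do not carry over. Pictures are saved under pics/ and viewed, at most 14 in all, crops included, and the job is handed in when it is done.

```bash
ls; mkdir -p pics; python3 - <<'E'
from workcell import bot
import cv2
for n in("top","side"):
    c=bot.read_camera(n); cv2.imwrite(f"pics/{n}0.png",c["pixels"]); print(n,c["fx"],c["fy"],c["cx"],c["cy"],c["R"],c["t"])
E
```

```text
pics
top 467.8888248948409 467.8888248948409 318.1451609822539 239.4431866475459 [[ 0.01195738 -0.99990857  0.00631436]
 [-0.99441379 -0.01255349 -0.10480283]
 [ 0.10487251 -0.00502592 -0.99447297]] [0.00890932 0.53915776 1.3439436 ]
side 551.4737805265361 551.4737805265361 313.1375831376017 240.67900437949064 [[ 0.97083851 -0.2397068   0.0036374 ]
 [-0.16650117 -0.68510877 -0.70915678]
 [ 0.17248172  0.68787108 -0.70504144]] [-0.50636209  0.15591695  1.40294729]
```

View pics/top0.png

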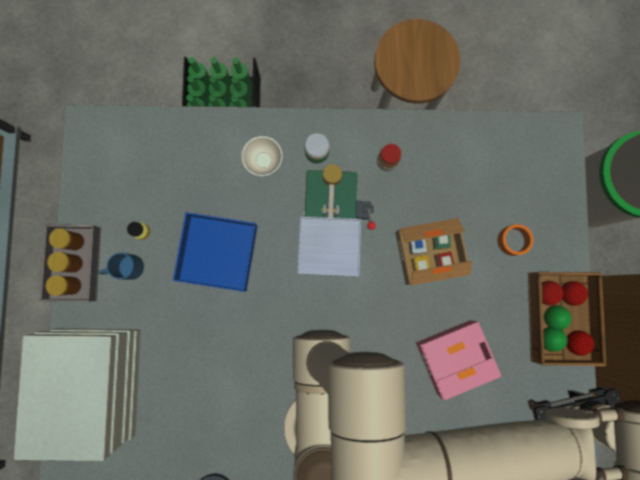

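View pics/side0.png

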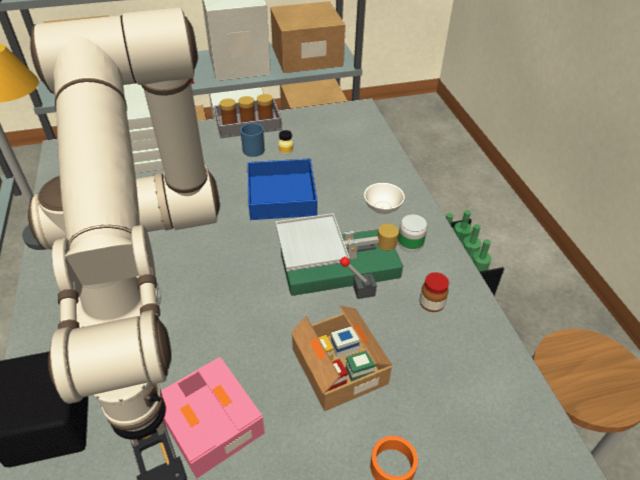

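The top view shows the carton near (435,250) with four packets, the scale at (330,220), the red knob at (371,226) and the crate at (216,252). A pink decoy sits at (460,358). I'll enlarge these.

```bash
python3 - <<'E'
import cv2,numpy as np
t=cv2.imread("pics/top0.png");s=cv2.imread("pics/side0.png")
def crop(i,x,y,w,h,k): return cv2.resize(i[y:y+h,x:x+w],None,fx=k,fy=k,interpolation=cv2.INTER_CUBIC)
# each: left top carton, right top scale
a=np.hstack([crop(t,390,205,100,100,4),crop(t,290,155,100,130,4)[:400]])
cv2.imwrite("pics/c1.png",a)
cv2.imwrite("pics/c2.png",crop(s,270,200,150,210,2.8))
cv2.imwrite("pics/c3.png",np.hstack([crop(t,165,200,100,100,4),crop(s,235,145,100,100,4)]))
E
```

```text
(no output)
```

View pics/c1.png

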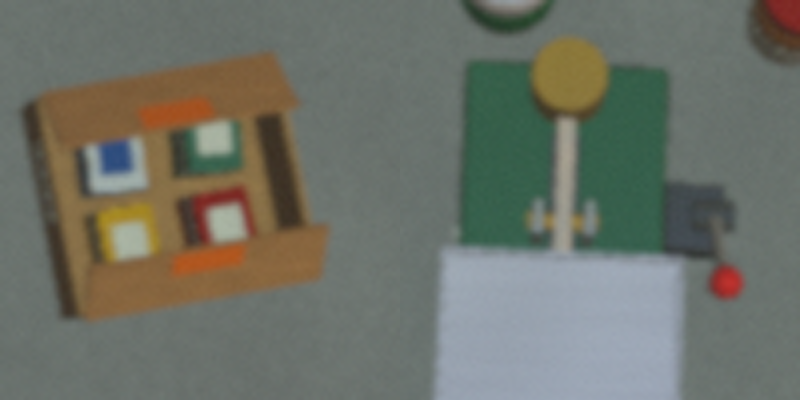

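View pics/c2.png

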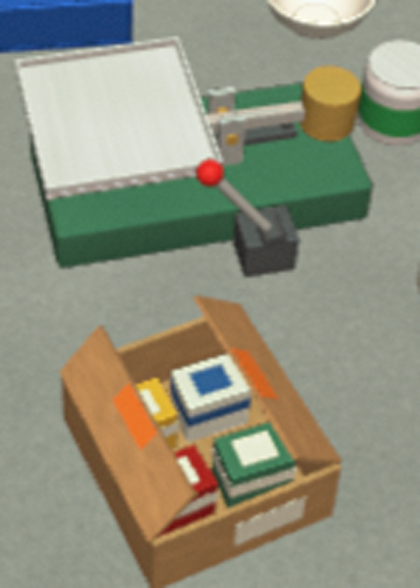

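View pics/c3.png

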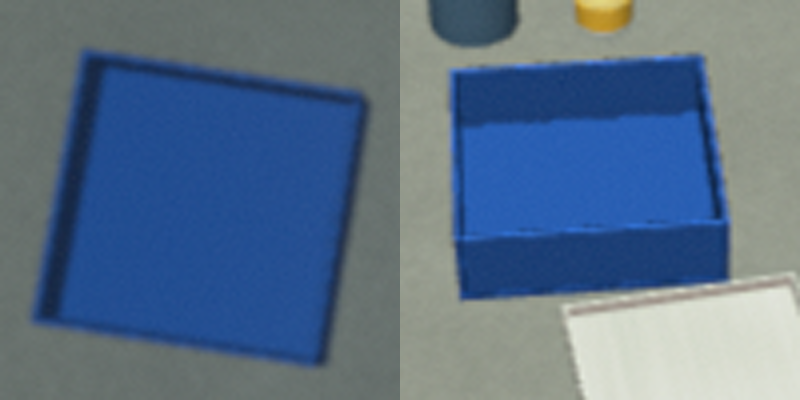

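The carton's flaps are ajar but tip inward, and four packets are present. I'll fit the poses from the corners read in both views.

```bash
cat > h.py <<'E'
import numpy as np
from scipy.spatial.transform import Rotation as Ro
from scipy.optimize import least_squares
CAL={'t':(467.8888,318.1452,239.4432,np.array([[ 0.01195738,-0.99990857,0.00631436],[-0.99441379,-0.01255349,-0.10480283],[0.10487251,-0.00502592,-0.99447297]]),np.array([0.00890932,0.53915776,1.3439436])),
's':(551.4738,313.1376,240.679,np.array([[0.97083851,-0.2397068,0.0036374],[-0.16650117,-0.68510877,-0.70915678],[0.17248172,0.68787108,-0.70504144]]),np.array([-0.50636209,0.15591695,1.40294729]))}
def proj(c,X):
    f,cx,cy,R,t=CAL[c]; p=R@np.asarray(X)+t; return np.array([f*p[0]/p[2]+cx,f*p[1]/p[2]+cy])
def ray(c,uv,z):
    f,cx,cy,R,t=CAL[c]; d=R.T@np.array([(uv[0]-cx)/f,(uv[1]-cy)/f,1]); o=-R.T@t
    return o+d*(z-o[2])/d[2]
def w(p,l):  # pose (x,y,yaw), local -> world
    c,s=np.cos(p[2]),np.sin(p[2]); return np.array([p[0]+c*l[0]-s*l[1],p[1]+s*l[0]+c*l[1],l[2]])
def cr(u,v,x0,y0,k): return ((u+.5)/k-.5+x0,(v+.5)/k-.5+y0)
def fit(obs,p0):
    F=lambda p:np.concatenate([proj(c,w(p,l(p) if callable(l) else l))-uv for c,l,uv in obs])
    r=least_squares(F,p0,loss='soft_l1'); return r.x,np.round(r.fun.reshape(-1,2),1)
E
python3 - <<'E'
from h import *
np.set_printoptions(precision=4,suppress=True)
A=lambda u,v:cr(u,v,390,205,4); B=lambda u,v:cr(u-400,v,290,155,4); S=lambda u,v:cr(u,v,270,200,2.8)
C=lambda u,v:cr(u,v,165,200,4); D=lambda u,v:cr(u-400,v,235,145,4)
h=.0845
fl=lambda s,y,i:(lambda p:(s*(.08-.055*np.cos(p[i])),y,.07+.055*np.sin(p[i])))
obs=[('t',(.08,h,.07),A(40,97)),('t',(.08,-h,.07),A(275,55)),('t',(-.08,h,.07),A(82,318)),('t',(-.08,-h,.07),A(322,277)),
('t',fl(1,h,4),A(57,143)),('t',fl(1,-h,4),A(297,103)),('t',fl(-1,h,3),A(95,265)),('t',fl(-1,-h,3),A(327,228)),
('s',(-.08,h,.07),S(62,375)),('s',(-.08,-h,.07),S(150,540)),('s',(.08,h,.07),S(240,303)),('s',(.08,-h,.07),S(340,465)),
('s',fl(-1,h,3),S(100,328)),('s',fl(-1,-h,3),S(195,495)),('s',fl(1,h,4),S(197,297)),('s',fl(1,-h,4),S(305,468))]
print('carton',*fit(obs,[.5,-.25,.15,1,1]))
a,b=.1,.1025
obs=[('t',(a,b,.06),C(83,52)),('t',(a,-b,.06),C(367,95)),('t',(-a,-b,.06),C(323,363)),('t',(-a,b,.06),C(35,320)),
('s',(-a,b,.06),D(450,72)),('s',(a,b,.06),D(702,57)),('s',(a,-b,.06),D(728,222)),('s',(-a,-b,.06),D(457,240))]
print('crate',*fit(obs,[.5,.25,-.1]))
P=lambda x,y:(-.06+x*.078,y*.083,.122)
obs=[('t',P(1,1),B(441,248)),('t',P(1,-1),B(684,258)),('t',P(-1,-1),(360,276)),('t',P(-1,1),(298,274)),('t',(.17,.075,.05),B(467,60)),('t',(.17,-.075,.05),B(667,70)),
('s',P(-1,1),S(17,60)),('s',P(1,1),S(182,38)),('s',P(1,-1),S(222,160)),('s',P(-1,-1),S(52,195)),('s',(-.13,-.075,.05),S(57,240)),('s',(.17,-.075,.05),S(370,185)),
('t',(-.0015,-.11,.141),B(726,282)),('s',(-.0015,-.11,.141),S(210,173)),('t',(.145,0,.115),B(569,75)),('s',(.145,0,.115),S(332,85))]
print('scale',*fit(obs,[.5,0,0]))
for n,u in dict(white=(115,157),green=(211,141),yellow=(130,240),red=(222,222)).items(): print(n,ray('t',A(*u),.055))
E
```

```text
carton [ 0.5056 -0.3165  0.1853  0.9152  0.7434] [[ 0.8 -0.3]
 [-0.   0.2]
 [ 1.1 -0. ]
 [-0.3 -0.2]
 [ 1.8  0.8]
 [ 1.5  0.4]
 [-1.2  0.9]
 [ 1.2 -0.5]
 [ 0.6 -1.5]
 [ 0.9  0.6]
 [-0.5  1.2]
 [-0.  -0.2]
 [ 0.4 -1.4]
 [ 0.1 -0.5]
 [ 0.1 -1. ]
 [-2.5 -4.1]]
crate [ 0.4977  0.309  -0.135 ] [[ 0.5 -0.7]
 [-0.1 -1.1]
 [-0.4  1.2]
 [ 0.1  1.3]
 [-0.4 -0.6]
 [ 0.3 -0.8]
 [ 1.1  0.2]
 [-0.5  0.4]]
scale [ 0.5711 -0.0178 -0.0225] [[ 0.8  0.2]
 [ 0.4 -0.2]
 [-0.4 -0.1]
 [ 0.4 -0.3]
 [-0.3 -0.2]
 [ 0.9 -0.9]
 [-0.9  0.5]
 [-1.8 -0.2]
 [ 0.3  0.6]
 [-1.7 -1.8]
 [-0.1 -1.3]
 [ 1.9 -0.6]
 [ 0.4  0.3]
 [ 0.1 -0.2]
 [ 0.3 -0.2]
 [-0.2 -1.1]]
white [ 0.527  -0.2728  0.055 ]
green [ 0.5395 -0.3421  0.055 ]
yellow [ 0.4675 -0.2829  0.055 ]
red [ 0.4812 -0.3491  0.055 ]
```

```bash
cat >> h.py <<'E'
from workcell import bot
CT=(.5056,-.3165,.1853); SC=(.5711,-.0178,-.0225)
def down(yaw): return (Ro.from_euler('z',yaw)*Ro.from_euler('x',np.pi)).as_rotvec()
def best(P,yaw):
    """tool-down rotation at yaw or yaw+pi with the last joint nearest mid-range"""
    c=[(abs(j[5]),down(y)) for y in (yaw,yaw+np.pi) if (j:=bot.inverse_kinematics(P,down(y))) is not None]
    return min(c,key=lambda t:t[0])[1]
def st(tag=''): print(tag,round(bot.current_clock(),1),np.round(bot.current_ee_pos(),3),'F',np.round(bot.current_contact_force(),1),'op',round(bot.current_opening(),3),'g',round(bot.current_grip_force(),1),flush=True)
E
python3 - <<'E'
from h import *
import cv2
bot.set_gripper(0)
P=w(CT,(-.005,0,.2)); r=best(P,CT[2]); bot.goto(P,r); st('above')
for s in (-1,1):
    pts=[(.005,.2),(.005,.085),(.045,.088),(.066,.1)]+[(.07-.04*np.cos(a)+0.0,.07+.04*np.sin(a)) for a in np.radians([90,65,40,20,0])]
    pts=[(.005,.2),(.005,.085),(.045,.088),(.066,.105)]+[(.07+.042*np.cos(a),.07+.042*np.sin(a)) for a in np.radians([75,50,25,8,0])]
    for x,z in pts:
        bot.line_to(w(CT,(s*x,0,z)),max_speed=.15)
        if x>.04: st(f'{s*x:.3f},{z:.3f}')
    bot.line_to(w(CT,(s*.11,0,.2)),max_speed=.3)
bot.goto([.35,-.45,.3],r)
for n in("top","side"): cv2.imwrite(f"pics/{n}1.png",bot.read_camera(n)["pixels"])
t=cv2.imread("pics/top1.png")[190:300,380:490];s=cv2.imread("pics/side1.png")[290:420,270:410]
f=lambda i:cv2.resize(i,(400,400),interpolation=cv2.INTER_CUBIC)
cv2.imwrite("pics/c4.png",np.hstack([f(t),f(s)])); st('end')
E
```

```text
above 3.1 [ 0.5   -0.318  0.2  ] F [ 0.5 -0.8 -0.3] op 0.003 g 0.0
-0.045,0.088 4.7 [ 0.462 -0.325  0.089] F [ 0.3  0.1 -0.1] op 0.006 g 0.0
-0.066,0.105 5.0 [ 0.442 -0.329  0.106] F [ 0.1 -0.1  0. ] op 0.003 g 0.0
-0.081,0.111 5.2 [ 0.426 -0.331  0.11 ] F [0.1 0.1 1. ] op 0.008 g 0.0
-0.097,0.102 5.5 [ 0.41  -0.334  0.101] F [ 0.1 -0.2  0.8] op 0.007 g 0.0
-0.108,0.088 5.8 [ 0.399 -0.336  0.087] F [ 0.1  0.  -0.1] op 0.006 g 0.0
-0.112,0.076 6.0 [ 0.396 -0.337  0.076] F [-0.5 -0.1 -0.6] op 0.002 g 0.0
-0.112,0.070 6.3 [ 0.396 -0.337  0.07 ] F [-0.1 -0.3  0.5] op 0.009 g 0.0
0.045,0.088 9.1 [ 0.55  -0.308  0.089] F [ 0.2  0.4 -0.9] op 0.005 g 0.0
0.066,0.105 9.5 [ 0.57  -0.305  0.105] F [-0.4  0.5 -0.1] op 0.001 g 0.0
0.081,0.111 9.7 [ 0.585 -0.302  0.11 ] F [-1.   0.   0.6] op 0.003 g 0.0
0.097,0.102 10.0 [ 0.6   -0.298  0.101] F [-0.5  0.4  0.9] op -0.0 g 0.0
0.108,0.088 10.3 [ 0.611 -0.296  0.087] F [-0.2  0.2 -0.2] op 0.007 g 0.0
0.112,0.076 10.5 [ 0.615 -0.296  0.075] F [ 1.3 -0.2 -0.8] op 0.005 g 0.0
0.112,0.070 10.8 [ 0.615 -0.296  0.07 ] F [-1.2  0.5 -1. ] op 0.003 g 0.0
end 12.7 [ 0.351 -0.449  0.299] F [ 0.1 -0.4  0.1] op 0.006 g 0.0
```

View pics/c4.png

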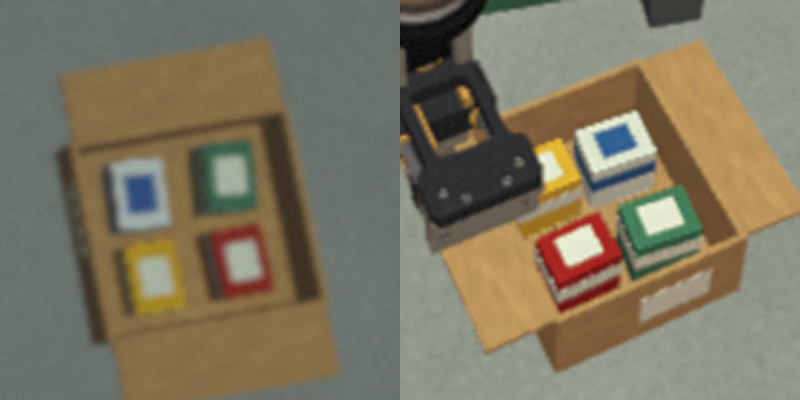

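Both flaps now lie flat outside. Packet label centres in the left crop: white (141,194), green (231,176), yellow (155,277), red (241,260). Next I'll move the packets to the pan.

```bash
cat >> h.py <<'E'
OP=.565
class Lost(Exception): pass
def held():
    return .38<bot.current_opening()<.5 and bot.current_grip_force()>5
def pick(P,yaw,ztcp,zup=.195):
    """grasp a packet whose centre is P (world xy), closing along yaw+90deg"""
    A=np.array([P[0],P[1],zup]); r=best(A,yaw)
    bot.goto(A,r); bot.set_gripper(OP); bot.line_to([P[0],P[1],ztcp],max_speed=.2)
    bot.set_gripper(0,25); st('grip'); bot.line_to(A,max_speed=.2)
    if not held(): st('LOST'); raise Lost
def place(P,yaw,ztcp,zup=.195):
    A=np.array([P[0],P[1],zup]); bot.line_to(A,best(A,yaw),max_speed=.25)
    if not held(): st('LOST'); raise Lost
    bot.line_to([P[0],P[1],ztcp],max_speed=.15); st('down')
    if not held(): raise Lost
    bot.set_gripper(OP); bot.line_to(A,max_speed=.25)
E
python3 - <<'E'
from h import *
import cv2
c=lambda u,v:cr(u,v,380,190,400/110)
PK=dict(white=((141,194),1,1),yellow=((155,277),-1,1),green=((231,176),1,-1),red=((241,260),-1,-1))
yw=CT[2]
for n,(u,sx,sy) in PK.items():
    p=ray('t',c(*u),.055); e=w(CT,(sx*.034,sy*.035,.055)); print(n,np.round(p-e,4))
    p=.7*p+.3*e
    pick(p,CT[2],.018); place(w(SC,(-.06+sx*.035,sy*.038,0)),SC[2],.128)
bot.goto([.35,-.4,.3],down(0) if 0 else bot.current_tool_rot())
for n in("top","side"): cv2.imwrite(f"pics/{n}2.png",bot.read_camera(n)["pixels"])
t=cv2.imread("pics/top2.png")[190:300,280:390];s=cv2.imread("pics/side2.png")[190:320,260:400]
f=lambda i:cv2.resize(i,(400,400),interpolation=cv2.INTER_CUBIC)
cv2.imwrite("pics/c5.png",np.hstack([f(t),f(s)])); st('end')
E
```

```text
white [-0.003   0.0029 -0.    ]
grip 16.0 [ 0.531 -0.274  0.02 ] F [-0.1  0.8  6.4] op 0.44 g 24.5
down 18.9 [0.547 0.02  0.129] F [-0.6  0.5  1.1] op 0.439 g 24.5
yellow [-0.0017  0.0051 -0.    ]
grip 22.5 [ 0.465 -0.285  0.019] F [-0.1  1.2  5.2] op 0.434 g 25.0
down 25.5 [0.477 0.022 0.129] F [ 0.7  0.1 -0.5] op 0.434 g 25.0
green [-0.0007  0.0002 -0.    ]
grip 29.3 [ 0.546 -0.345  0.02 ] F [-0.5  0.3  6. ] op 0.447 g 24.0
down 32.2 [ 0.546 -0.056  0.129] F [ 0.6  0.  -0.6] op 0.447 g 24.0
red [-0.0003  0.0059 -0.    ]
grip 35.8 [ 0.479 -0.354  0.02 ] F [-0.7  0.1  7.2] op 0.435 g 24.9
down 38.8 [ 0.476 -0.054  0.129] F [-0.3  0.5 -0.3] op 0.435 g 24.9
end 41.1 [ 0.351 -0.399  0.299] F [-0.2  0.   0.7] op 0.565 g 0.0
```

```bash
ls pics
```

```text
c1.png
c2.png
c3.png
c4.png
c5.png
side0.png
side1.png
side2.png
top0.png
top1.png
top2.png
```

View pics/c5.png

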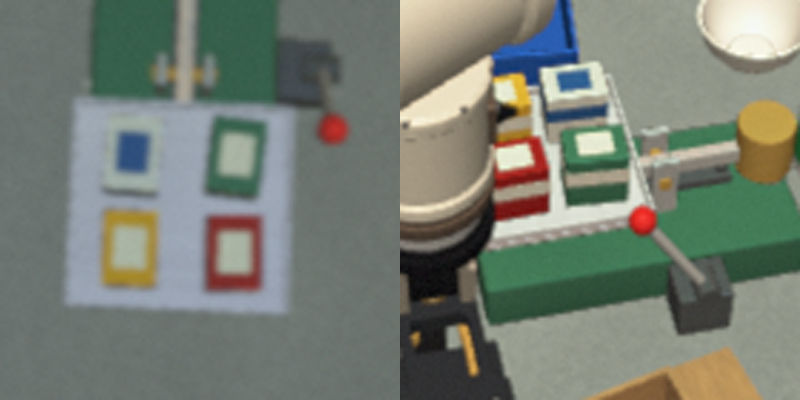

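Four packets stand side by side on the pan, with the knob at crop (333,129). Now the lever.

```bash
cat > lever.py <<'E'
from h import *
def knob(phi): return .06+.11*np.sin(phi), .05+.11*np.cos(phi)
def push(s):
    """push the knob to the scale's s*x end from the far side"""
    off=-s*.030
    x0,z0=knob(-s*.6)
    r=best(w(SC,(x0,-.11,.2)),SC[2]+np.pi/2)
    bot.goto(w(SC,(x0+off-s*.018,-.11,.24)),r)
    bot.line_to(w(SC,(x0+off-s*.018,-.11,z0-.004)),max_speed=.15)
    for ph in np.linspace(-.6,.6,9):
        x,z=knob(s*ph); bot.line_to(w(SC,(x+off,-.11,z-.004)),max_speed=.06)
        st(f'{ph:.2f}')
    for d in np.arange(.001,.009,.001):
        bot.line_to(w(SC,(x+off+s*d,-.11,z-.004)),max_speed=.02); bot.hold(.1)
        f=bot.current_contact_force()[:2]@[np.cos(SC[2]),np.sin(SC[2])]; st(f'over {d:.3f} f={f:.1f}')
        if abs(f)>9: break
    bot.line_to(w(SC,(x+off-s*.025,-.11,z-.004)),max_speed=.1)
    bot.line_to(w(SC,(x+off-s*.025,-.11,.24)),max_speed=.25)
E
python3 - <<'E'
from lever import *
import cv2
bot.set_gripper(0); push(1)
bot.goto([.4,-.42,.3],bot.current_tool_rot()); bot.hold(.5)
for n in("top","side"): cv2.imwrite(f"pics/{n}3.png",bot.read_camera(n)["pixels"])
t=cv2.imread("pics/top3.png")[150:300,270:420];s=cv2.imread("pics/side3.png")[190:320,270:410]
f=lambda i:cv2.resize(i,(400,400),interpolation=cv2.INTER_CUBIC)
cv2.imwrite("pics/c6.png",np.hstack([f(t),f(s)])); st('end')
E
```

```text
-0.60 44.5 [ 0.537 -0.127  0.137] F [ 0.1 -0.1  0.3] op 0.004 g 0.0
-0.45 44.9 [ 0.551 -0.128  0.145] F [-0.6  0.3  0.2] op 0.005 g 0.2
-0.30 45.3 [ 0.567 -0.128  0.151] F [-1.3 -0.2  0.6] op 0.003 g 0.2
-0.15 45.7 [ 0.582 -0.128  0.154] F [-0.1 -0.6 -0.5] op 0.005 g 0.0
0.00 46.2 [ 0.599 -0.128  0.156] F [-0.2  0.5 -0.7] op 0.004 g 0.0
0.15 46.6 [ 0.615 -0.129  0.155] F [-0.7 -0.9  0.3] op 0.004 g 0.0
0.30 47.0 [ 0.631 -0.129  0.151] F [-0.1  0.3  0. ] op 0.004 g 0.0
0.45 47.4 [ 0.647 -0.129  0.145] F [-0.2  0.3  0.2] op 0.007 g 0.0
0.60 47.9 [ 0.661 -0.13   0.136] F [ 0.1 -0.3 -0.6] op 0.004 g 0.0
over 0.001 f=-1.1 48.2 [ 0.662 -0.13   0.137] F [-1.1  0.   0.4] op 0.002 g 0.2
over 0.002 f=-2.1 48.6 [ 0.662 -0.13   0.137] F [-2.1  1.2 -0.5] op 0.004 g 1.1
over 0.003 f=-2.0 48.9 [ 0.663 -0.13   0.136] F [-2.1 -0.4 -1.7] op 0.002 g 1.3
over 0.004 f=-3.8 49.3 [ 0.664 -0.13   0.137] F [-3.8  0.1 -2.2] op 0.004 g 2.3
over 0.005 f=-7.8 49.6 [ 0.664 -0.13   0.136] F [-7.8  0.4 -0.1] op 0.005 g 3.9
over 0.006 f=-10.2 50.0 [ 0.665 -0.13   0.136] F [-10.2   0.5   1.5] op 0.005 g 5.4
end 53.0 [ 0.4  -0.42  0.3 ] F [-1.  -0.2  0.6] op 0.006 g 0.0
```

View pics/c6.png

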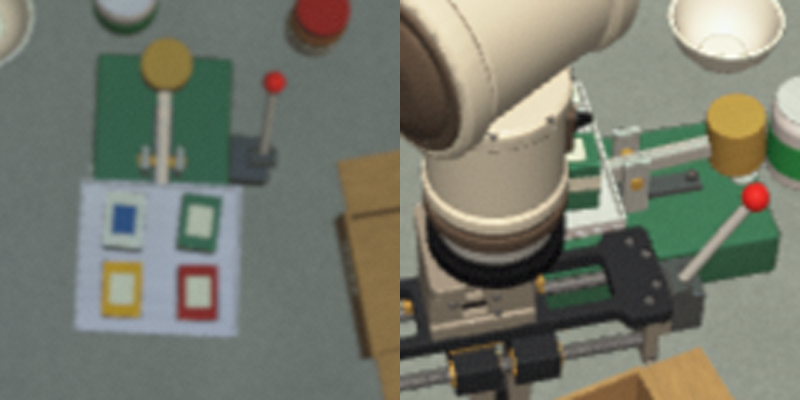

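The lever is fully over at (274,82), the beam is tilted with the counterpoise raised, and the pan is down with the packets in place. I'll bring the lever back and check the crate.

```bash
python3 - <<'E'
from lever import *
import cv2
push(-1)
bot.goto([.3,-.42,.3],bot.current_tool_rot()); bot.hold(.3)
for n in("top","side"): cv2.imwrite(f"pics/{n}4.png",bot.read_camera(n)["pixels"])
t=cv2.imread("pics/top4.png");s=cv2.imread("pics/side4.png")[190:320,270:410]
f=lambda i:cv2.resize(i,(400,400),interpolation=cv2.INTER_CUBIC)
cv2.imwrite("pics/c7.png",np.vstack([np.hstack([f(t[190:300,280:390]),f(s)])[:300], cv2.resize(t[200:275,165:365],(800,300),interpolation=cv2.INTER_CUBIC)])); st('end')
for k in ("top0","top3","top4"):
    i=cv2.cvtColor(cv2.imread(f"pics/{k}.png"),cv2.COLOR_BGR2HSV)[190:310,150:275]
    m=cv2.inRange(i,(105,120,50),(125,255,255)); c=max(cv2.findContours(m,0,2)[0],key=cv2.contourArea); print(k,cv2.minAreaRect(c))
E
```

```text
-0.60 55.9 [ 0.721 -0.131  0.138] F [0.4 0.  0.6] op 0.007 g 0.0
-0.45 56.4 [ 0.707 -0.131  0.146] F [ 1.  -0.9  2.1] op 0.005 g 0.8
-0.30 56.8 [ 0.693 -0.131  0.154] F [2.7 1.1 8.6] op 0.006 g 3.6
-0.15 57.2 [ 0.678 -0.13   0.159] F [ 2.9  2.7 13.8] op 0.001 g 6.2
0.00 57.6 [ 0.664 -0.13   0.164] F [ 3.9  4.6 21.1] op 0.004 g 9.2
0.15 58.1 [ 0.649 -0.13   0.165] F [ 3.5  5.3 30.9] op 0.006 g 12.6
0.30 58.5 [ 0.626 -0.129  0.151] F [ 2.6 -0.5  1.9] op 0.003 g 1.2
0.45 58.9 [ 0.61  -0.128  0.144] F [ 0.   1.2 -0. ] op 0.004 g 0.0
0.60 59.3 [ 0.596 -0.128  0.136] F [ 0.2  0.8 -0.4] op 0.006 g 0.0
over 0.001 f=0.5 59.7 [ 0.596 -0.128  0.137] F [ 0.5 -0.1 -0.2] op 0.003 g 0.3
over 0.002 f=3.9 60.0 [ 0.595 -0.128  0.137] F [ 3.9 -0.7 -1.8] op 0.003 g 1.8
over 0.003 f=4.2 60.4 [ 0.594 -0.128  0.137] F [ 4.2 -0.1 -2.3] op 0.004 g 1.9
over 0.004 f=3.6 60.7 [ 0.592 -0.128  0.137] F [ 3.6 -0.7 -1.6] op 0.006 g 1.6
over 0.005 f=2.6 61.1 [ 0.591 -0.128  0.137] F [ 2.6 -0.2 -1.9] op 0.004 g 1.6
over 0.006 f=3.2 61.4 [ 0.59  -0.128  0.137] F [ 3.2 -0.1 -2.3] op 0.005 g 1.7
over 0.007 f=3.9 61.8 [ 0.589 -0.128  0.137] F [ 3.9 -0.5 -1.3] op 0.006 g 1.7
over 0.008 f=6.2 62.1 [ 0.589 -0.128  0.137] F [ 6.2 -0.1 -2.4] op 0.005 g 2.7
end 65.2 [ 0.3  -0.42  0.3 ] F [ 0.8 -0.5  0.1] op 0.006 g 0.0
top0 ((64.48049926757812, 61.49687957763672), (73.86055755615234, 69.79230499267578), 9.090277671813965)
top3 ((74.97297668457031, 59.16216278076172), (72.99314880371094, 70.03396606445312), 9.462321281433105)
top4 ((74.98648834228516, 59.081077575683594), (72.99314880371094, 69.86956787109375), 9.462321281433105)
```

View pics/c7.png

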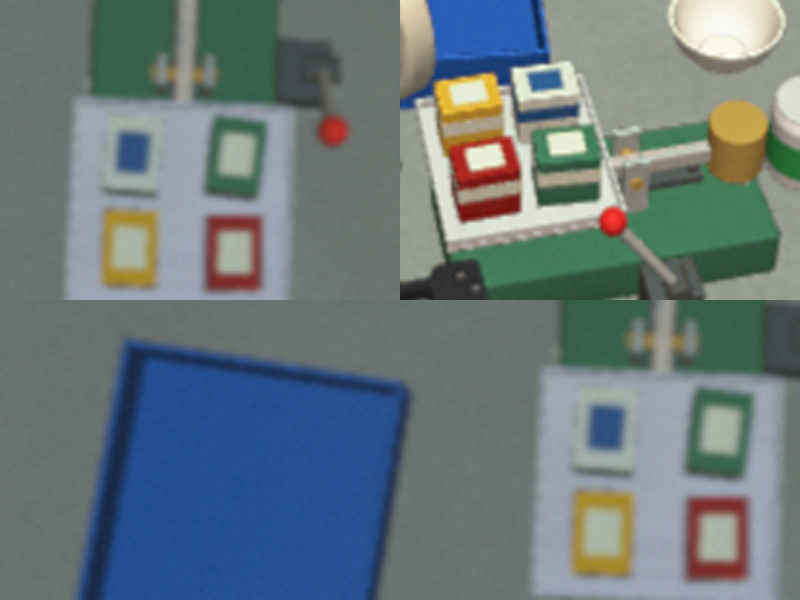

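The lever is back, the beam is level and the packets are undisturbed. The crate was knocked about (10,-2) px. I'll confirm the lever against the start, then carry the packets over to the updated crate pose.

```bash
cat > crate.py <<'E'
from h import *
import cv2
def rect(img):
    i=cv2.cvtColor(img,cv2.COLOR_BGR2HSV)[170:330,140:290]
    m=cv2.inRange(i,(105,120,50),(125,255,255)); c=max(cv2.findContours(m,0,2)[0],key=cv2.contourArea)
    (x,y),_,a=cv2.minAreaRect(c); return np.array([x+140,y+170]),a if a<45 else a-90
u0,a0=rect(cv2.imread('pics/top0.png'))
def crate():
    u,a=rect(bot.read_camera('top')['pixels'])
    d=ray('t',u,.03)-ray('t',u0,.03)
    return (.4977+d[0],.309+d[1],-.135-np.radians(a-a0))
E
python3 - <<'E'
from crate import *
for k in "0234":
    i=cv2.imread(f"pics/top{k}.png")[200:240,355:385]
    m=cv2.inRange(cv2.cvtColor(i,cv2.COLOR_BGR2HSV),(170,170,100),(180,255,255)); M=cv2.moments(m,True); print('knob',k,M['m10']/max(M['m00'],1),M['m01']/max(M['m00'],1))
CR=crate(); print('crate',np.round(CR,4))
c=lambda u,v:cr(u,v,280,190,400/110)
PK=dict(white=((133,153),1,1,0),yellow=((130,250),-1,1,0),green=((236,155),1,-1,-.08),red=((236,252),-1,-1,0))
for n,(u,sx,sy,dy) in PK.items():
    p=ray('t',c(*u),.164); e=w(SC,(-.06+sx*.035,sy*.038,0)); print(n,np.round((p-e)[:2],4))
    p=(p+e)/2
    pick(p,SC[2]+dy,.129,.2); place(w(CR,(sx*.04,sy*.042,0)),CR[2],.02,.2)
    bot.goto([.5,-.02,.25],bot.current_tool_rot())
    CR=crate(); print('crate',np.round(CR,4))
bot.goto([.35,-.4,.3],bot.current_tool_rot())
for n in("top","side"): cv2.imwrite(f"pics/{n}5.png",bot.read_camera(n)["pixels"])
st('end')
E
```

```text
knob 0 0.0 0.0
knob 2 0.0 0.0
knob 3 0.0 0.0
knob 4 0.0 0.0
crate [ 0.5048  0.2782 -0.1415]
white [-0.0018  0.0008]
grip 69.2 [0.547 0.021 0.131] F [1.3 0.8 1.3] op 0.439 g 24.6
down 74.2 [0.551 0.314 0.023] F [-8. -5. 16.] op 0.431 g 25.0
crate [ 0.5049  0.2787 -0.1415]
yellow [-0.0025  0.0005]
grip 80.5 [0.477 0.022 0.13 ] F [0.5 0.1 0.8] op 0.432 g 25.0
down 85.5 [0.471 0.326 0.022] F [-5.1 -3.5 13.5] op 0.434 g 25.0
crate [ 0.5052  0.2786 -0.1415]
green [-0.0006  0.0018]
grip 91.8 [ 0.546 -0.055  0.131] F [ 0.5 -0.5  1. ] op 0.436 g 25.0
down 96.9 [0.539 0.231 0.022] F [-6.5 -1.5 12.4] op 0.433 g 25.0
crate [ 0.5049  0.2784 -0.135 ]
red [-0.0013 -0.0002]
grip 102.7 [ 0.476 -0.054  0.13 ] F [ 0.6  0.6 -0. ] op 0.434 g 24.9
down 107.8 [0.46  0.242 0.021] F [-3.1 -1.1  5. ] op 0.433 g 25.0
crate [ 0.5051  0.2784 -0.1329]
end 111.7 [ 0.351 -0.399  0.3  ] F [-0.4  0.2  0.1] op 0.564 g 0.0
```

```bash
python3 - <<'E'
from h import *
import cv2
t=cv2.imread("pics/top5.png");s=cv2.imread("pics/side5.png")
r=lambda i,w,h:cv2.resize(i,(w,h),interpolation=cv2.INTER_CUBIC)
cv2.imwrite("pics/c8.png",np.vstack([r(t[150:290,170:490],800,350),np.hstack([r(s[140:280,230:450],393,250),r(s[280:420,230:450],393,250),np.zeros((250,14,3),np.uint8)])]))
for k in "0245":
    i=cv2.imread(f"pics/top{k}.png")[200:240,355:385].astype(int)
    m=((i[...,2]>90)&(i[...,1]<60)).astype(np.uint8); M=cv2.moments(m,True); print('knob',k,M['m00'],M['m10']/max(M['m00'],1),M['m01']/max(M['m00'],1))
E
```

```text
knob 0 38.0 15.921052631578947 25.05263157894737
knob 2 40.0 15.825 25.05
knob 4 40.0 15.9 25.375
knob 5 38.0 15.81578947368421 25.31578947368421
```

View pics/c8.png

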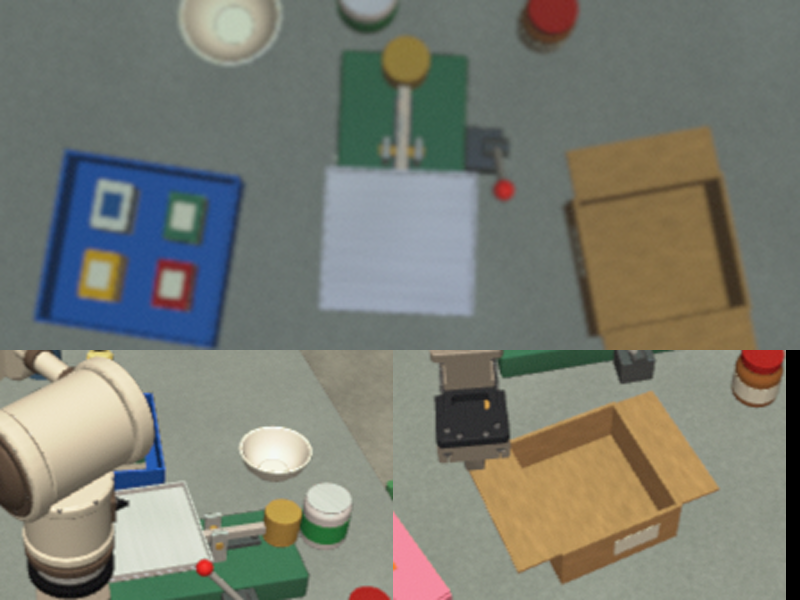

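The four packets sit side by side in the crate and the carton is empty with both flaps back. The knob is at its start position and the pan is empty and level.

```bash
python3 -c "
from workcell import bot
print(bot.job_done(), bot.current_clock())"
```

```text
the job is handed in; nothing more can be done
the job is handed in; nothing more can be done
```

I handed the job in at about 112 s: all four packets are side by side in the blue crate, both flaps are folded back, and the loaded pan was released, sank, and was arrested level again.

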